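# Close the canister and take off its outer lid

### The arm

A 6-joint arm with a two-finger parallel gripper is mounted at the origin on the work surface. World frame = base frame: x ahead of the robot, y to its left, z up, the work surface at z = 0. Lengths are in mm, angles in degrees, forces in N, time in s.
With the tool pointing down it reaches from about 400 to 825 mm from the base axis. Payload 7 kg.
Tool frame: the origin (TCP) lies midway between the tips of the shut fingers; the grasp point (between the pads) lies 19 mm behind it; z points along the fingers, y is the line along which they close (so a half turn about z gives the same grasp; the last joint's range is limited). The gripper opens to 88 mm and grips with 3 to 60 N. Pads are 19 mm wide; open, the fingers measure 130 mm over their backs; the gripper's body (78 mm by 193 mm) begins 47 mm behind the grasp point.
Start: joints at [84.001, 20.546, 0.682, 0, -70.136, -16.507], TCP at [258.381, 623.566, 226.561] pointing down, gripper open.
Joint ranges: [-176.03, 176.03], [-82.01, 121.73], [-58.28, 71.71], [-173.87, 95.51], [-174.79, -0.11], [-173.66, 173.66]. Speed limits (degrees/s): [136.94, 136.94, 172.46, 180, 180, 180].

### API

Orientations are given as [roll, pitch, yaw] about the fixed x, y, z axes, in that order (R = Rz(yaw) Ry(pitch) Rx(roll)).
In Python, from station import manip, capture, models gives the robot as it stands.
- The arm moves only by the tool drive_tool, never from a script. Its argument "commands" is a list that holds one entry, the list of rows, each a list of 5 numbers: the opening, from 0 (shut) to 1 (fully open), then the shift along the world's x, y, z in cm, then the turn about the world's z in degrees. In form: [[[gripper, tx, ty, tz, twist], ...]]. A call has exactly 10 rows; each row shifts and turns the commanded pose from where the row before left it; what a row does not reach is not made up. A row lasts 1/8 s, in which the tool goes at most 62.5 mm and 10.7 degrees, less where a joint would pass 70% of its speed; a pose out of reach is approached as far as the arm can. A call is refused whole if a number of a shift passes 6.25 or a number of a turn 10.7, either way. A call with a gripper value outside its range is refused whole. The fingers move at their own pace and stop on an object; "newtons" is the grip in N (left out, the last holds). Time passes only in rows, so rows that do not move let the fingers close, or fill a call up. It gives the time, the measured TCP pose, the force, the opening and the grip force at its end, in the units of the state.
- manip.observe(): the state, without advancing time (a new reading comes with each control period).
- capture(name): name is "side" or "top"; returns a dict with "pixels" (384x512x3 uint8, red, green, blue), "intrinsics" (3x3 intrinsics, pixels), "R" (3x3) and "t" (3): a world point X has camera coordinates R X + t. Camera axes: x right, y down, z forward; pixel columns grow to the right and rows downward; lengths in mm; the calibration is good to about 2 mm. A picture is of the moment at which its call begins. There is no depth.
- manip.finish_job(): hands the job in; it is judged then, once.
Trained networks look in the newest picture that a camera, given by its name, has taken for a name from the list of things; names that differ only in an ending like _2 or _b are one class to them, and where a whole thing is asked for, a point or a joint stands for the part that bears it (a point fixed in the world has none). Each returns a list of dicts, best first, with "conf" (0 to 1); they miss things now and then, are a little off and sometimes report something else, mostly with a low value. They report only what shows in the picture. A call takes as long as a camera call. They do not tell look-alikes from the thing itself.
- models.search_frame(camera, thing): "position" ([column, row] in pixels, amid what is visible of it).
The state is a dict: "clock": time; "qpos": joint angles; "qvel": joint speeds; "joint_torque": joint torques, N m; "eef_pos": TCP position; "eef_rot": TCP orientation; "contact_force": force on the tool from outside, world axes, zero at the start; "ft_torque": the same for the moment, N m; "opening": finger opening in mm; "grasp_force": force on a finger pad.
Only numpy, scipy, OpenCV 4.12 (cv2) and the standard library are available. Lean on these libraries where they do the work, as an engineer would, in place of code of your own. Each camera call takes 0.05 s, during which the arm holds its last target. There are 200 camera calls.

### The job

Keep this bathroom canister dry: pick just the top drying stone off the stack of three and lay it flat on the canister's floor, then carry the double lid by its dark knob and lower it onto the canister, without dropping it, until the inner lid sits fully home, and let go. Then take the wooden outer lid by its collar and lift it off alone for rinsing, leaving the inner lid seated; finish while still holding the outer lid, level, with its plate about 10 cm above where it sat on the canister. Leave the other two stones and everything else on the counter where they are, and the canister upright about where it stands.

Things in the scene. Friction and masses are not known exactly. Their poses are not given: they have to be found in the camera images.
- canister: open round steel canister standing on the counter: 136 mm outside and 128 mm inside diameter, 60 mm high, floor 6 mm thick, about 0.9 kg, loose. Origin: centre of its underside, z up.
- inner_lid: dark steel inner lid, 0.25 kg, under the outer lid; only its knob shows. Origin: centre of its underside, z up. Plug 0-8 mm (112 mm across below, 120 above) enters the canister; plate 144 mm across, 8-14 mm, rests on the rim; knob: plain upright post 24 mm across, 14-78 mm. Fully home its origin is 52 mm above the canister's. Lifted by the knob it carries the outer lid along.
- outer_lid: wooden outer lid, 0.18 kg: plate 160 mm across, 6 mm thick, with a 30 mm hole for the knob; skirt 10 mm deep, 3 mm thick, below its edge; round the hole a tubular collar 42 mm across outside, 6-30 mm up. Origin: centre of the plate's underside, z up. Nested, it lies loose on the inner lid, origin 14 mm above that lid's; 34 mm of knob stands above the collar.
- stone2: top drying stone of the stack: a pale rigid slab 84 mm (x) by 46 mm (y) by 16 mm thick, about 60 g. Origin: centre of its underside, z up.
- stone1: middle drying stone, same slab, directly under the top one (which may be turned on it by up to 4 degrees)
- stone0: bottom drying stone, same slab, lying on the counter
- nail_brush: wooden nail brush, bristles down, 90 x 36 x 28 mm; a bystander. Origin: centre of its underside
- soap_bar: white bar of soap, 75 x 40 x 24 mm; a bystander. Origin: centre of its underside
- paper_roll: white paper roll standing on end, 104 mm across, 98 mm high; a bystander. Origin: centre of its underside
- tumbler: open blue ceramic tumbler, 72 mm across, 95 mm high; a bystander. Origin: centre of its underside
- pump_bottle: white pump bottle with blue pump, 50 x 75 x 141 mm high; a bystander. Origin: centre of its underside
- shampoo: black bottle, 56 mm across, 170 mm high; a bystander. Origin: centre of its underside
- cream_jar: low amber glass jar, 68 mm across, 55 mm high; a bystander. Origin: centre of its underside
There are look-alikes about, which are no part of the job. Leave any green look-alike of the stone2 alone.

How it is judged (in metres and radians):
On the way, in this order (a step that is already met when the one before it is completed fails the run):
1. the top stone lies flat on the canister's floor, let go (z of stone2 in the frame of canister between 0.002 and 0.01 m and horizontal distance between stone2 and canister below 0.022 m and angle between stone2's own z axis and vertical below 0.08 rad and contact force between the fingers and stone2 below 0.1 N), for 0.2 s.
2. the inner lid sits fully home on the canister with the outer lid still nested on it, both let go (z of stone2 in the frame of canister between 0.002 and 0.01 m and horizontal distance between stone2 and canister below 0.022 m and angle between stone2's own z axis and vertical below 0.08 rad and z of inner_lid in the frame of canister between 0.049 and 0.0545 m and horizontal distance between inner_lid and canister below 0.008 m and angle between inner_lid's own z axis and vertical below 0.04 rad and z of outer_lid in the frame of inner_lid between 0.011 and 0.017 m and horizontal distance between outer_lid and inner_lid below 0.008 m and contact force between the fingers and inner_lid below 0.1 N and contact force between the fingers and outer_lid below 0.1 N), for 0.2 s.
At the end, for the whole second after the job is handed in: Stone flat on the canister floor, within 22 mm of centre; inner lid fully home (3 mm, level, 8 mm of axis), untouched; outer lid held by the fingers alone, level within 0.2 rad, still, 70 to 160 mm above its seat; canister within 50 mm, other stones within 25 mm of their starts (z of stone2 in the frame of canister between 0.002 and 0.01 m and horizontal distance between stone2 and canister below 0.022 m and angle between stone2's own z axis and vertical below 0.08 rad and z of inner_lid in the frame of canister between 0.049 and 0.0545 m and horizontal distance between inner_lid and canister below 0.008 m and angle between inner_lid's own z axis and vertical below 0.04 rad and contact force between the fingers and inner_lid below 0.1 N and contact force between the fingers and outer_lid above 1 N and z of outer_lid in the frame of canister between 0.136 and 0.226 m and angle between outer_lid's own z axis and vertical below 0.2 rad and linear speed of outer_lid below 0.03 m/s and contact force between outer_lid and inner_lid below 0.05 N and contact force between outer_lid and canister below 0.05 N and angle between canister's own z axis and vertical below 0.05 rad and distance of canister from where it was at the start of the episode below 0.05 m and distance of each of stone1, stone0 from where it was at the start of the episode below 0.025 m and angle between each of stone1, stone0's own z axis and vertical below 0.1 rad); the arm keeps its last pose, push and grip.
It fails at once if the inner lid is over the canister, more than 15 mm above its seat, and not held by the fingers (dropped, or lifted along with the outer lid) (horizontal distance between inner_lid and canister below 0.06 m and z of inner_lid in the frame of canister above 0.067 m and contact force between the fingers and inner_lid below 0.1 N).
It fails at once if the stone is dropped into the canister from more than 30 mm above its floor (horizontal distance between stone2 and canister below 0.06 m and z of stone2 in the frame of canister above 0.036 m and contact force between the fingers and stone2 below 0.1 N).
It fails at once if a bystander is pushed more than 40 mm away or knocked over (distance of any of nail_brush, soap_bar, paper_roll, tumbler, pump_bottle, shampoo, cream_jar from where it was at the start of the episode above 0.04 m or angle between any of nail_brush, soap_bar, paper_roll, tumbler, pump_bottle, shampoo, cream_jar's own z axis and vertical above 0.6 rad).
It also fails if it takes over 64 s, if anything falls off the work surface, if the arm or the gripper's body presses on something with over 40 N, if the wrist force passes 120 N, or if a joint passes its speed limit or range.

## Working session

There is one attempt and no reset: what is moved stays moved. The work goes in short steps, Python scripts to look and compute and a tool call to move; the robot and the scene stay as the last step left them, time stands still between calls to the robot, and variables do not carry over. Pictures are saved under pics/ and viewed, at most 10 in all, crops included, and the job is handed in when it is done.

Besides the shell and the picture viewer there is one more tool, called after "Request:" as name(argument=value, ...) on one line, values as JSON. drive_tool: Moves the arm, as the interface text tells. Its arguments: {"type":"object","properties":{"commands":{"type":"array"},"newtons":{"type":"number"}},"required":["commands"]}

```bash
ls; mkdir -p pics
python3 - <<'E'
from station import manip, capture, models
import cv2,numpy as np
for c in ["side","top"]:
    d=capture(c); cv2.imwrite(f"pics/{c}0.png",d["pixels"][:,:,::-1]); 
    np.savez(f"{c}0.npz",**d)
    print(c,np.round(d["intrinsics"],1).tolist(),np.round(d["R"],3).tolist(),np.round(d["t"],1).tolist())
    for n in ["canister","inner_lid","outer_lid","stone2"]:
        print(n,[( [round(v) for v in r["position"]],round(r["conf"],2)) for r in models.search_frame(c,n)])
s=manip.observe();print(s)
E
```

```text
pics
side [[467.8, 0.0, 259.5], [0.0, 467.8, 183.5], [0.0, 0.0, 1.0]] [[0.997, -0.071, -0.017], [-0.056, -0.59, -0.806], [0.047, 0.805, -0.592]] [-575.0, 81.9, 1128.4]
canister [([239, 189], 0.67)]
inner_lid [([288, 111], 0.7), ([225, 120], 0.62)]
outer_lid [([224, 139], 0.95)]
stone2 [([244, 287], 0.94), ([245, 309], 0.81), ([237, 303], 0.79), ([192, 263], 0.63)]
top [[448.1, 0.0, 261.6], [0.0, 448.1, 187.0], [0.0, 0.0, 1.0]] [[-0.018, -1.0, 0.015], [-0.989, 0.015, -0.146], [0.145, -0.017, -0.989]] [6.7, 607.6, 1222.0]
canister [([253, 218], 0.71), ([372, 215], 0.68)]
inner_lid [([154, 232], 0.63)]
outer_lid [([161, 236], 0.94)]
stone2 [([369, 218], 0.76), ([332, 255], 0.64)]
{'clock': 0.5, 'qpos': array([ 8.40012448e+01,  2.05462581e+01,  6.81582249e-01, -5.32049095e-04,
       -7.01382260e+01, -1.65083815e+01]), 'qvel': array([ 0.04846764, -0.13132163,  0.08280081, -0.02539553, -0.0194976 ,
       -0.0272277 ]), 'joint_torque': array([ 3.95138413e-04, -5.81800282e+01,  2.93069047e+01,  6.99721411e+00,
        1.18922556e-02, -4.69484667e-05]), 'eef_pos': array([258.37646096, 623.54699511, 226.55785719]), 'eef_rot': array([ 1.79997076e+02, -3.44801055e-04, -2.25073174e+01]), 'contact_force': array([-0.11883411,  0.32265329,  0.22970784]), 'ft_torque': array([-0.01920582, -0.00644946,  0.01638202]), 'grasp_force': 0.0, 'opening': 87.59017139497654}
```

View pics/side0.png

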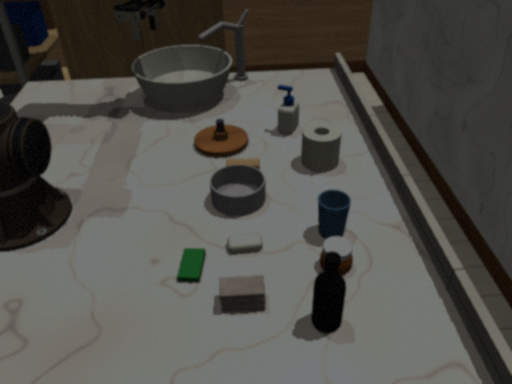

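View pics/top0.png

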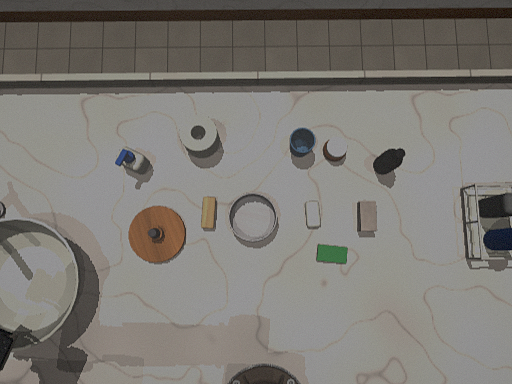

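Lid at side (221,139)/top (157,235), knob side (220,126)/top (154,233). Canister at side (238,190)/top (254,217). Candidates for stone2: the pale stack at side (242,285)/top (367,216), the green slab at side (192,264)/top (332,254), and the soap at side (245,243)/top (312,213). By the description I choose the pale three-high stack; next I check it in a close crop.

```bash
cat > h.py <<'E'
import numpy as np,cv2
def load(c,i=0): return dict(np.load(f"{c}{i}.npz"))
def snap(c,i):
    from station import capture
    d=capture(c); np.savez(f"{c}{i}.npz",**d); return d
def proj(d,X):
    p=(d["R"]@np.atleast_2d(X).T).T+d["t"]; q=(d["intrinsics"]@p.T).T; return q[:,:2]/q[:,2:]
def plane(d,uv,z):
    uv=np.atleast_2d(uv).astype(float); C=-d["R"].T@d["t"]
    r=(d["R"].T@np.linalg.inv(d["intrinsics"])@np.c_[uv,np.ones(len(uv))].T).T
    return C+r*((z-C[2])/r[:,2])[:,None]
def tri(d1,a,d2,b):
    P=[d["intrinsics"]@np.c_[d["R"],d["t"]] for d in(d1,d2)]
    X=cv2.triangulatePoints(P[0],P[1],np.array(a,float).reshape(2,1),np.array(b,float).reshape(2,1)); return (X[:3]/X[3]).ravel()
E
python3 - <<'E'
from h import *
s,t=load("side"),load("top")
c1=cv2.resize(s["pixels"][260:330,170:300],None,fx=5,fy=5,interpolation=cv2.INTER_CUBIC)[:300,:]
a=cv2.resize(s["pixels"][268:318,205:280],(600,400),interpolation=cv2.INTER_CUBIC)[:, :400] if 0 else None
A=cv2.resize(s["pixels"][270:318,210:276],(396,288),interpolation=cv2.INTER_CUBIC)
B=cv2.resize(t["pixels"][192:240,340:406],(396,288),interpolation=cv2.INTER_CUBIC)
C=cv2.resize(s["pixels"][112:160,188:254],(396,288),interpolation=cv2.INTER_CUBIC)
D=cv2.resize(t["pixels"][210:258,121:187],(396,288),interpolation=cv2.INTER_CUBIC)
m=np.vstack([np.hstack([A,B]),np.hstack([C,D])]); m=np.clip(m*1.5,0,255).astype(np.uint8)
cv2.imwrite("pics/crop1.png",m[:,:,::-1])
for n,a,b in [("stack",(242,283),(367,216)),("knob top",(220,121),(154,233)),("lid",(221,139),(157,235)),("can rim",(238,181),(254,217))]:
    print(n,tri(s,a,t,b).round(1))
E
```

```text
stack [ 521.7 -296.9   49. ]
knob top [483.6 290.   77.7]
lid [481.6 295.6  14.7]
can rim [524.5  19.4  58.4]
```

View pics/crop1.png

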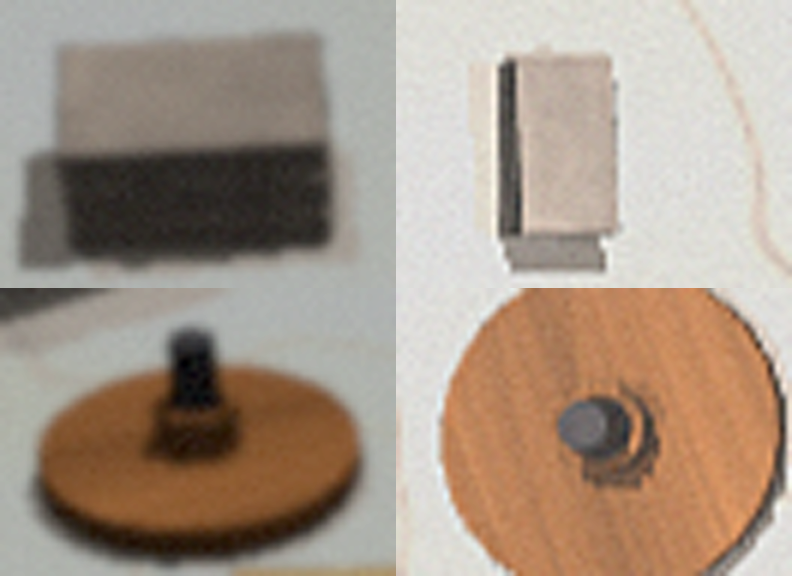

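The crop shows the pale three-high stack and the lid with its dark knob, so the choice stands. Now I refine positions with model fits.

```bash
cat > fit.py <<'E'
from h import *
s,t=load("side"),load("top")
# stone corners
cs=np.array([(60,35),(320,33),(327,150),(58,160)])/6+[210,270]
ct=np.array([(520-396,57),(610-396,53),(615-396,233),(523-396,235)])/6+[340,192]
ps,pt=plane(s,cs,48),plane(t,ct,48)
for n,p in(("side",ps),("top",pt)):
    r=cv2.minAreaRect(p[:,:2].astype(np.float32)); print("stone",n,np.round(r[0],1),np.round(r[1],1),round(r[2],1))
Z=tri(s,cs.mean(0),t,ct.mean(0)); print("stone tri",Z.round(1))
def comp(m,seed):
    n,l=cv2.connectedComponents(m.astype(np.uint8)); v=l[seed[1],seed[0]]; return l==v if v else None
def circ(d,m,z):
    c=max(cv2.findContours(m.astype(np.uint8),cv2.RETR_EXTERNAL,cv2.CHAIN_APPROX_NONE)[0],key=cv2.contourArea)
    P=plane(d,cv2.convexHull(c)[:,0],z)[:,:2]; return P,cv2.minEnclosingCircle(P.astype(np.float32))
for d,n,seed in((t,"top",(140,245)),(s,"side",(205,145))):
    h=cv2.cvtColor(d["pixels"],cv2.COLOR_RGB2HSV); m=(h[...,1]>110)&(h[...,0]<20)&(h[...,2]>60)
    m=comp(m,seed)
    P,c=circ(d,m,20); print("lid",n,m.sum(),np.round(c[0],1),round(c[1],1),P.mean(0).round(1),P.min(0).round(),P.max(0).round())
# canister
def canerr(z):pass
for d,n,c0 in((t,"top",(254,217)),(s,"side",(238,185))):
    g=cv2.GaussianBlur(cv2.cvtColor(d["pixels"],cv2.COLOR_RGB2GRAY).astype(np.float32),(3,3),0)
    a=np.linspace(0,2*np.pi,180,endpoint=False)
    best=[]
    def score(x,y,r,z,sgn):
        C=np.c_[x+r*np.cos(a),y+r*np.sin(a),np.full(180,z)];O=C.copy();O[:,0]=x+(r+3)*np.cos(a);O[:,1]=y+(r+3)*np.sin(a)
        I=C.copy();I[:,0]=x+(r-3)*np.cos(a);I[:,1]=y+(r-3)*np.sin(a)
        f=lambda Q:cv2.remap(g,*[v.reshape(-1,1).astype(np.float32) for v in proj(d,Q).T],cv2.INTER_LINEAR).ravel()
        return np.clip(f(O)-f(I),-30,30).mean()
    def search(x0,y0,r,z,w=12):
        b=max((score(x,y,r,z,1),x,y) for x in np.arange(x0-w,x0+w+.1,1) for y in np.arange(y0-w,y0+w+.1,1)); return np.round(b,1)
    print("can",n,search(524,19,68,60))
    print("knobtop",n,search(484,290,12,78,10)); print("lid20",n,search(483,293,80,20))
E
python3 fit.py
```

```text
stone side [ 522.3 -301.3] [51.2 83.8] 87.8
stone top [ 520.5 -301.3] [42.9 85.5] 88.4
stone tri [ 521.4 -301.7   46.8]
lid top 2282 [483.3 295.6] 79.2 [484.1 293.8] [406. 218.] [561. 373.]
lid side 922 [484.1 292.3] 78.1 [488.7 294.6] [408. 219.] [560. 367.]
can top [ 20. 517.  22.]
knobtop top [ 14.3 482.  286. ]
lid20 top [ 29.4 481.  294. ]
can side [ 15.1 524.   13. ]
knobtop side [ 22.8 484.  287. ]
lid20 side [ 15.3 483.  281. ]
```

Run:
```python
from h import *
s,t=load("side"),load("top")
a=np.linspace(0,2*np.pi,90,endpoint=False)
def view(d,u,v,circs,k=6):
    im=np.clip(cv2.resize(d["pixels"][v:v+48,u:u+66],None,fx=k,fy=k,interpolation=cv2.INTER_CUBIC)*1.6,0,255).astype(np.uint8)
    for x,y,z,r,col in circs:
        for p in proj(d,np.c_[x+r*np.cos(a),y+r*np.sin(a),np.full(90,z)]):
            cv2.circle(im,tuple(int(q) for q in ((p-[u,v]+.5)*k)),1,col,-1)
    return im
R,G=(255,0,0),(0,255,0)
can=[(522,19,60,68,R),(522,19,0,68,G)]; lid=[(483,293,20,80,R),(483,291,78,12,G)]
m=np.vstack([np.hstack([view(s,205,164,can),view(t,221,193,can)]),np.hstack([view(s,188,112,lid),view(t,124,210,lid)])])
cv2.imwrite("pics/crop2.png",m[:,:,::-1])
```

```text
(no output)
```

View pics/crop2.png

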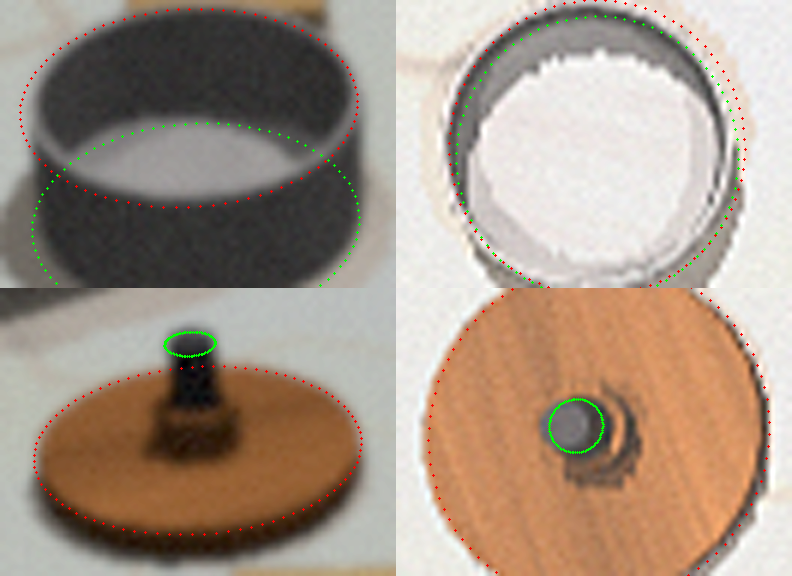

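The overlay fits within about 2 mm:
- **Canister:** about (522, 20), rim at 60.
- **Lid and knob:** about (483.5, 293.5), knob top at about 78.
- **Stone:** about (521.5, -301), top at about 47–48, turned about -2°.

Now I move.

Request:
drive_tool(commands=[[[1,2.2,-4.2,0,2.1],[1,2.2,-4.2,0,2.1],[1,2.2,-4.2,0,2.1],[1,2.2,-4.2,0,2.1],[1,2.2,-4.2,0,2.1],[1,2.2,-4.2,0,2],[1,2.2,-4.2,0,2],[1,2.2,-4.2,0,2],[1,2.2,-4.2,0,2],[1,2.2,-4.2,0,2]]], newtons=15)

```text
clock: 1.75
eef_pos: [478.9, 202.2, 227.0]
eef_rot: [-180.0, -0.0, -1.9]
contact_force: [0.8, -0.4, 0.1]
opening: 87.6
grasp_force: 0.0
```

Request:
drive_tool(commands=[[[1,0.4,-5,0,0],[1,0.4,-5,0,0],[1,0.4,-5,0,0],[1,0.4,-5,0,0],[1,0.4,-5,0,0],[1,0.4,-5,0,0],[1,0.4,-5,0,0],[1,0.4,-5,0,0],[1,0.4,-5,0,0],[1,0.4,-5,0,0]]])

```text
clock: 3.0
eef_pos: [518.4, -298.2, 226.8]
eef_rot: [180.0, -0.0, -2.0]
contact_force: [0.4, -0.1, 1.0]
opening: 87.6
grasp_force: 0.0
```

Run:
```python
from h import *
s,t=load("side"),load("top")
cs=np.array([(60,35),(320,33),(327,150),(58,160)])/6+[210,270]
ct=np.array([(520-396,57),(610-396,53),(615-396,233),(523-396,235)])/6+[340,192]
for d,c in((s,cs),(t,ct)):
    p=plane(d,c,48)[:,:2]; print(p.round(1).tolist())
from station import manip
o=manip.observe();print(o["clock"],o["eef_pos"].round(1),o["eef_rot"].round(2))
```

```text
[[481.4, -274.1], [564.8, -280.5], [563.2, -328.5], [480.6, -325.3]]
[[561.5, -281.5], [562.7, -324.0], [478.5, -321.7], [478.3, -278.7]]
3.0 [ 518.4 -298.2  226.8] [ 1.7999e+02 -3.0000e-02 -2.0000e+00]
```

Request:
drive_tool(commands=[[[1,0.2,-0.3,-3,0],[1,0,0,-3,0],[1,0,0,-3,0],[1,0,0,-3,0],[1,0,0,-2.5,0],[1,0,0,-2,0],[1,0,0,-1.5,0],[1,0,0,-1.1,0],[1,0,0,0,0],[1,0,0,0,0]]])

```text
clock: 4.25
eef_pos: [520.9, -299.6, 36.2]
eef_rot: [180.0, -0.1, -2.0]
contact_force: [0.2, -0.4, -0.0]
opening: 87.8
grasp_force: 0.0
```

Run:
```python
from h import *
s,t=snap("side",1),snap("top",1)
A=cv2.resize(s["pixels"][240:330,190:310],(480,360),interpolation=cv2.INTER_CUBIC)
B=cv2.resize(t["pixels"][180:255,330:390],(288,360),interpolation=cv2.INTER_CUBIC)
cv2.imwrite("pics/crop3.png",np.clip(np.hstack([A,B])*1.6,0,255).astype(np.uint8)[:,:,::-1])
```

```text
(no output)
```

View pics/crop3.png

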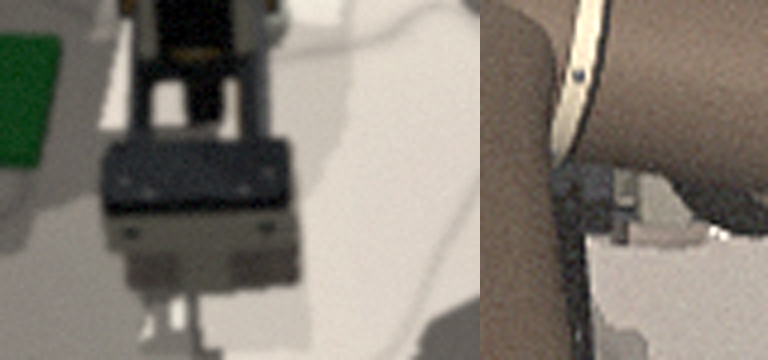

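The gripper hides the stone in both views, so this picture neither confirms nor contradicts the alignment. I nudge to the measured centre and close.

Request:
drive_tool(commands=[[[1,0,-0.2,-0.1,0],[0.6,0,0,0,0],[0.4,0,0,0,0],[0.4,0,0,0,0],[0.3,0,0,0,0],[0.3,0,0,0,0],[0.3,0,0,0,0],[0.3,0,0,0,0],[0.3,0,0,0,0],[0.3,0,0,0,0]]])

```text
clock: 5.6
eef_pos: [520.4, -301.4, 34.6]
eef_rot: [180.0, -0.0, -2.0]
contact_force: [-0.0, 0.1, -0.9]
opening: 46.2
grasp_force: 14.9
```

Request:
drive_tool(commands=[[[0.3,0,0,0.5,0],[0.3,0,0,1,0],[0.3,0,0,2,0],[0.3,0,0,2.5,0],[0.3,0,0,2.5,0],[0.3,0,1,2,0],[0.3,0,2,1,0],[0.3,0,3,0,0],[0.3,0,3.5,0,0],[0.3,0,3.5,0,0]]])

```text
clock: 6.85
eef_pos: [519.9, -169.6, 149.5]
eef_rot: [-180.0, 0.0, -2.0]
contact_force: [0.9, -0.9, -1.4]
opening: 46.1
grasp_force: 14.9
```

Request:
drive_tool(commands=[[[0.3,0,3.5,0,0],[0.3,0,3.5,0,0],[0.3,0,3.5,0,0],[0.3,0,3,0,0],[0.3,0,2.5,0,0],[0.3,0,2,0,0],[0.3,0,1,0,0],[0.3,0,0,0,0],[0.3,0,0,0,0],[0.3,0,0,0,0]]])

```text
clock: 8.1
eef_pos: [520.3, 18.0, 149.5]
eef_rot: [180.0, 0.0, -2.1]
contact_force: [0.0, 0.5, -1.2]
opening: 46.1
grasp_force: 14.9
```

Run:
```python
from h import *
from station import manip
s,t=snap("side",2),snap("top",2)
o=manip.observe();print(o["eef_pos"],o["eef_rot"])
A=cv2.resize(s["pixels"][120:220,170:300],(520,400),interpolation=cv2.INTER_CUBIC)
B=cv2.resize(s["pixels"][265:320,205:275],(280,220),interpolation=cv2.INTER_CUBIC)
C=cv2.resize(t["pixels"][195:240,340:400],(280,180),interpolation=cv2.INTER_CUBIC)
cv2.imwrite("pics/crop4.png",np.clip(np.hstack([A,np.vstack([B,C])])*1.6,0,255).astype(np.uint8)[:,:,::-1])
```

```text
[520.34905816  18.0207974  149.55099061] [ 1.79995522e+02  3.72477124e-03 -2.05223169e+00]
```

View pics/crop4.png

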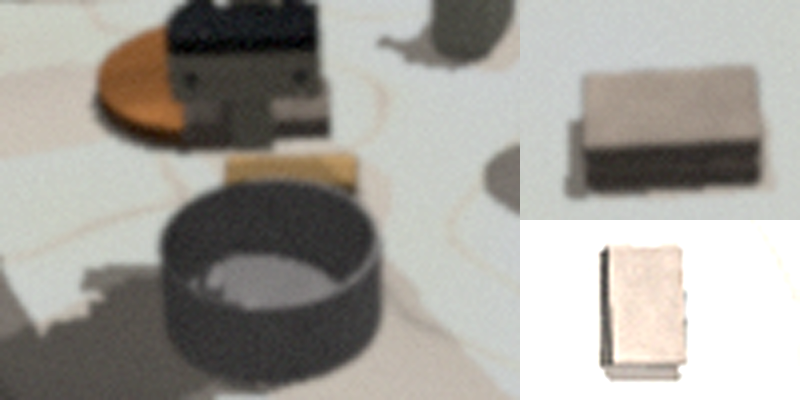

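The stone is held and two stones remain undisturbed at the stack. I lower into the canister.

Request:
drive_tool(commands=[[[0.3,0.15,0.15,-1.5,0],[0.3,0,0,-2,0],[0.3,0,0,-2,0],[0.3,0,0,-2,0],[0.3,0,0,-2,0],[0.3,0,0,-1.5,0],[0.3,0,0,-1.2,0],[0.3,0,0,-0.8,0],[0.3,0,0,-0.4,0],[0.3,0,0,-0.3,0]]])

```text
clock: 9.45
eef_pos: [522.1, 20.2, 12.7]
eef_rot: [-180.0, -0.0, -2.0]
contact_force: [-0.4, 0.3, -0.3]
opening: 46.0
grasp_force: 14.9
```

Request:
drive_tool(commands=[[[0.3,0,0,-0.1,0],[0.3,0,0,-0.1,0],[0.3,0,0,-0.1,0],[0.3,0,0,-0.05,0],[0.3,0,0,0,0],[0.3,0,0,0,0],[0.3,0,0,0,0],[0.3,0,0,0,0],[0.3,0,0,0,0],[0.3,0,0,0,0]]])

```text
clock: 10.7
eef_pos: [521.9, 20.1, 9.1]
eef_rot: [-180.0, -0.0, -2.0]
contact_force: [0.1, 0.3, -1.1]
opening: 46.1
grasp_force: 14.9
```

Request:
drive_tool(commands=[[[0.3,0,0,-0.05,0],[0.3,0,0,0,0],[0.66,0,0,0,0],[0.66,0,0,0,0],[0.66,0,0,0,0],[0.66,0,0,0,0],[0.66,0,0,1,0],[0.66,0,0,2,0],[0.66,0,0,3,0],[0.66,0,0,3,0]]])

```text
clock: 11.95
eef_pos: [521.9, 20.0, 100.1]
eef_rot: [-180.0, -0.0, -2.0]
contact_force: [0.7, -0.1, 0.6]
opening: 57.7
grasp_force: 0.0
```

Request:
drive_tool(commands=[[[1,0,1,3,0],[1,0,2,3,0],[1,0,3,2,0],[1,-0.5,3.5,0,0],[1,-0.6,3.5,0,0],[1,-0.6,3.5,0,0],[1,-0.6,3.5,0,0],[1,-0.6,3,0,0],[1,-0.6,2.5,0,0],[1,-0.3,1.5,0,0]]])

```text
clock: 13.2
eef_pos: [483.6, 291.1, 179.2]
eef_rot: [-180.0, -0.0, -2.0]
contact_force: [-0.6, -1.4, 0.1]
opening: 87.9
grasp_force: 0.0
```

Run:
```python
from h import *
s,t=snap("side",3),snap("top",3)
def crop(d,u,v,w,h,k): return cv2.resize(d["pixels"][v:v+h,u:u+w],None,fx=k,fy=k,interpolation=cv2.INTER_CUBIC)
A=crop(s,203,160,72,60,5);B=crop(t,218,187,72,60,5)
cv2.imwrite("pics/crop5.png",np.clip(np.hstack([A,B])*1.6,0,255).astype(np.uint8)[:,:,::-1])
```

```text
(no output)
```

View pics/crop5.png

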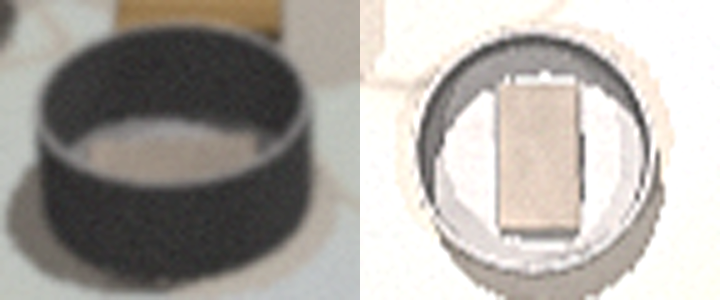

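The stone lies flat on the floor near the centre: top crop (539,156), with the rim ring centred at about (536,150). I use the gripper-known stone position to check for camera bias and fit the rim centre properly.

Run:
```python
from h import *
s,t=load("side",3),load("top",3)
print("stone top",plane(t,(253.8-.4,218.3-.4),22).round(1), "rim top-cam",plane(t,(253.1-.4,217-.4),60).round(1),"rim x side",plane(s,(238.4-.4,181),60).round(1))
a=np.linspace(0,2*np.pi,180,endpoint=False)
def prof(d,x,y,r,z):
    g=d["pixels"].astype(np.float32).mean(2)
    q=proj(d,np.c_[x+r*np.cos(a),y+r*np.sin(a),np.full(180,z)]).astype(np.float32)
    return cv2.remap(g,q[:,:1],q[:,1:],cv2.INTER_LINEAR).ravel()
# rim band 64..68 : brightness differs from both sides; sum of |gradient| across 68 and 64 edges
for n,d in(("top",t),("side",s)):
    best=[]
    for x in np.arange(512,532,1):
        for y in np.arange(10,30,1):
            o=prof(d,x,y,71,60);b=prof(d,x,y,66,60);i=prof(d,x,y,61,60)
            best.append((np.minimum(abs(b-i),25).mean()+np.minimum(abs(b-o),25).mean(),x,y))
    best.sort(reverse=True); print(n,np.round(best[:4],1).tolist(), np.mean([q[1:] for q in best[:12]],0).round(1))
```

```text
stone top [[522.3  21.   22. ]] rim top-cam [[523.   22.8  60. ]] rim x side [[526.7  17.5  60. ]]
top [[38.5, 519.0, 24.0], [38.5, 519.0, 23.0], [38.5, 518.0, 24.0], [38.4, 519.0, 26.0]] [519.1  24.2]
side [[42.4, 524.0, 21.0], [42.2, 523.0, 21.0], [41.9, 525.0, 21.0], [41.9, 524.0, 20.0]] [524.2  20.9]
```

Request:
drive_tool(commands=[[[1,0,0.2,-2,0],[1,0,0,-2.5,0],[1,0,0,-2.5,0],[1,0,0,-2.5,0],[1,0,0,-1.6,0],[1,0,0,-1.2,0],[1,0,0,-0.6,0],[0.6,0,0,0,0],[0.4,0,0,0,0],[0.35,0,0,0,0]]], newtons=35)

```text
clock: 14.55
eef_pos: [484.1, 292.4, 50.2]
eef_rot: [-180.0, -0.0, -2.0]
contact_force: [0.3, 0.3, 0.4]
opening: 63.3
grasp_force: 0.0
```

Request:
drive_tool(commands=[[[0.3,0,0,0,0],[0.25,0,0,0,0],[0.2,0,0,0,0],[0.1,0,0,0,0],[0.1,0,0,0,0],[0.1,0,0,0,0],[0.1,0,0,0,0],[0.1,0,0,0,0],[0.1,0,0,0,0],[0.1,0,0,0,0]]])

```text
clock: 15.8
eef_pos: [484.0, 292.2, 49.6]
eef_rot: [-180.0, -0.0, -2.0]
contact_force: [1.7, 1.8, -0.3]
opening: 23.1
grasp_force: 35.0
```

Request:
drive_tool(commands=[[[0.1,0,0,0.3,0],[0.1,0,0,0.6,0],[0.1,0,0,1,0],[0.1,0,0,1.5,0],[0.1,0,0,2,0],[0.1,0,0,2,0],[0.1,0,0,2,0],[0.1,0,0,1.6,0],[0.1,0,0,0,0],[0.1,0,0,0,0]]])

```text
clock: 17.05
eef_pos: [483.4, 291.7, 159.0]
eef_rot: [180.0, 0.0, -2.0]
contact_force: [-0.3, -0.3, -5.2]
opening: 23.6
grasp_force: 35.0
```

Run:
```python
from h import *
s,t=snap("side",4),snap("top",4)
def crop(d,u,v,w,h,k): return cv2.resize(d["pixels"][v:v+h,u:u+w],None,fx=k,fy=k,interpolation=cv2.INTER_CUBIC)
A=crop(s,170,60,100,100,4);B=crop(t,100,180,100,100,4)
cv2.imwrite("pics/crop6.png",np.clip(np.hstack([A,B])*1.6,0,255).astype(np.uint8)[:,:,::-1])
```

```text
(no output)
```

View pics/crop6.png

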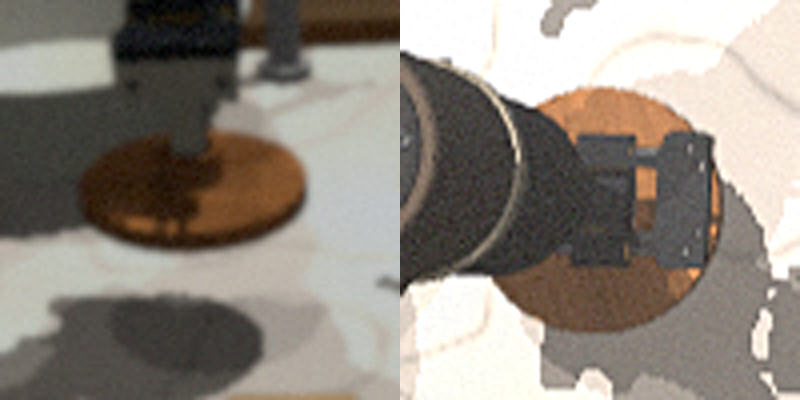

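The lid is lifted and level: side ellipse centre about (218,106), top about (249–251,232). I check its centre relative to the TCP.

Run:
```python
from h import *
s,t=load("side",4),load("top",4)
print(plane(s,(170+192.5/4-.4,60+188/4-.4),129).round(1),plane(t,(100+205/4-.4,180+209/4-.4),129).round(1))
```

```text
[[482.4 279.6 129. ]] [[482.3 286.6 129. ]]
```

Request:
drive_tool(commands=[[[0.1,0.2,-1,0,0],[0.1,0.3,-2,0,0],[0.1,0.5,-3,0,0],[0.1,0.5,-3.5,0,0],[0.1,0.5,-4,0,0],[0.1,0.5,-4,0,0],[0.1,0.5,-3.6,0,0],[0.1,0.4,-3,0,0],[0.1,0.3,-2,0,0],[0.1,0.15,-1,0,0]]])

```text
clock: 18.4
eef_pos: [521.9, 19.0, 159.5]
eef_rot: [180.0, 0.0, -2.1]
contact_force: [0.2, -0.1, -4.7]
opening: 23.3
grasp_force: 35.0
```

Request:
drive_tool(commands=[[[0.1,0,0,0,0],[0.1,0,0,-0.5,0],[0.1,0,0,-1,0],[0.1,0,0,-1,0],[0.1,0,0,-0.5,0],[0.1,0,0,0,0],[0.1,0,0,0,0],[0.1,0,0,0,0],[0.1,0,0,0,0],[0.1,0,0,0,0]]])

```text
clock: 19.65
eef_pos: [522.4, 21.1, 129.7]
eef_rot: [-180.0, -0.0, -2.0]
contact_force: [0.1, 0.0, -4.5]
opening: 23.3
grasp_force: 35.0
```

Run:
```python
from h import *
from station import manip
o=manip.observe();print(o["eef_pos"],o["contact_force"])
x,y,z=o["eef_pos"]
s,t=snap("side",5),snap("top",5)
a=np.linspace(0,2*np.pi,120,endpoint=False)
def view(d,u,v,w,h,k,circs):
    im=np.clip(cv2.resize(d["pixels"][v:v+h,u:u+w],None,fx=k,fy=k,interpolation=cv2.INTER_CUBIC)*1.6,0,255).astype(np.uint8)
    for cx,cy,cz,r,col in circs:
        for p in proj(d,np.c_[cx+r*np.cos(a),cy+r*np.sin(a),np.full(120,cz)]):
            cv2.circle(im,tuple(int(q) for q in ((p-[u,v]+.5)*k)),1,col,-1)
    return im
zl=z-49.6
c=[(x,y,zl+20,80,(255,0,0)),(522,20.5,60,68,(0,255,0)),(522,20.5,0,68,(0,255,0))]
cv2.imwrite("pics/crop7.png",np.hstack([view(s,190,140,100,90,4,c),view(t,205,170,100,90,4,c)])[:,:,::-1])
```

```text
[522.43527531  21.05618423 129.71046014] [ 0.06336068  0.03809747 -4.4829157 ]
```

View pics/crop7.png

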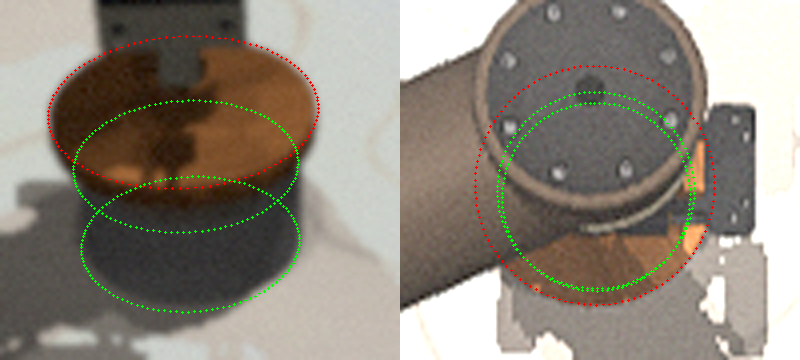

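The lid circle and the canister base both match the projections, so the two axes agree to about 1 mm. I lower gently.

Request:
drive_tool(commands=[[[0.1,0,0,-0.5,0],[0.1,0,0,-0.6,0],[0.1,0,0,-0.4,0],[0.1,0,0,-0.2,0],[0.1,0,0,-0.2,0],[0.1,0,0,-0.2,0],[0.1,0,0,-0.2,0],[0.1,0,0,-0.2,0],[0.1,0,0,0,0],[0.1,0,0,0,0]]])

```text
clock: 21.0
eef_pos: [522.5, 21.1, 104.6]
eef_rot: [-180.0, -0.0, -2.0]
contact_force: [0.7, -0.8, -3.9]
opening: 23.2
grasp_force: 35.0
```

Request:
drive_tool(commands=[[[0.1,0,0,-0.1,0],[0.1,0,0,-0.1,0],[0.1,0,0,-0.05,0],[0.1,0,0,0,0],[0.1,0,0,0,0],[0.1,0,0,0,0],[0.1,0,0,0,0],[0.1,0,0,0,0],[0.1,0,0,0,0],[0.1,0,0,0,0]]])

```text
clock: 22.25
eef_pos: [522.4, 21.0, 102.0]
eef_rot: [180.0, 0.0, -2.0]
contact_force: [0.3, -0.5, -5.4]
opening: 23.2
grasp_force: 35.0
```

Request:
drive_tool(commands=[[[0.1,0,0,-0.05,0],[0.1,0,0,-0.05,0],[0.1,0,0,0,0],[0.1,0,0,0,0],[0.1,0,0,0,0],[0.1,0,0,0,0],[0.1,0,0,0,0],[0.1,0,0,0,0],[0.1,0,0,0,0],[0.1,0,0,0,0]]])

```text
clock: 23.5
eef_pos: [522.5, 21.1, 101.6]
eef_rot: [-180.0, -0.0, -2.0]
contact_force: [-3.5, 1.1, 5.5]
opening: 23.4
grasp_force: 35.0
```

Contact came at the predicted seat height. I release, wait, and go down around the collar.

Request:
drive_tool(commands=[[[0.8,0,0,0,0],[0.8,0,0,0,0],[0.8,0,0,0,0],[0.8,0,0,0,0],[0.8,0,0,0,0],[0.8,0,0,0,0],[0.8,0,0,0,0],[0.8,0,0,0,0],[0.8,0,0,0,0],[0.8,0,0,0,0]]], newtons=15)

```text
clock: 24.75
eef_pos: [522.4, 21.1, 101.1]
eef_rot: [-180.0, -0.0, -2.0]
contact_force: [-0.9, -0.5, 0.3]
opening: 70.3
grasp_force: 0.0
```

Run:
```python
from h import *
from station import manip
o=manip.observe();print(o["eef_pos"],o["contact_force"])
s,t=snap("side",6),snap("top",6)
a=np.linspace(0,2*np.pi,120,endpoint=False)
def view(d,u,v,w,h,k,circs):
    im=np.clip(cv2.resize(d["pixels"][v:v+h,u:u+w],None,fx=k,fy=k,interpolation=cv2.INTER_CUBIC)*1.6,0,255).astype(np.uint8)
    for cx,cy,cz,r,col in circs:
        for p in proj(d,np.c_[cx+r*np.cos(a),cy+r*np.sin(a),np.full(120,cz)]):
            cv2.circle(im,tuple(int(q) for q in ((p-[u,v]+.5)*k)),1,col,-1)
    return im
x,y=522.4,21
c=[(x,y,72,80,(255,0,0)),(x,y,56,80,(0,0,255)),(x,y,0,68,(0,255,0))]
cv2.imwrite("pics/crop8.png",view(s,190,140,100,90,6,c)[:,:,::-1])
```

```text
[522.38363948  21.09736332 101.08833127] [-0.94847698 -0.48595858  0.30909899]
```

View pics/crop8.png

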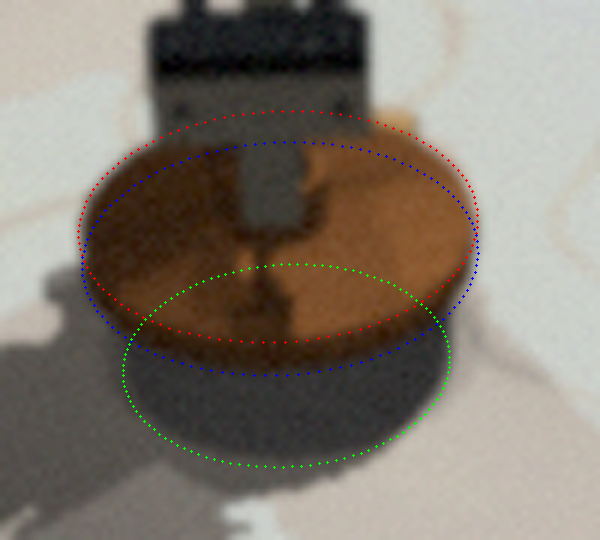

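The lid sits level at home height, with the skirt bottom on the blue projection. Next I grip the collar.

Request:
drive_tool(commands=[[[0.8,0,0,-0.6,0],[0.8,0,0,-0.8,0],[0.8,0,0,-0.6,0],[0.8,0,0,-0.3,0],[0.6,0,0,0,0],[0.5,0,0,0,0],[0.45,0,0,0,0],[0.4,0,0,0,0],[0.3,0,0,0,0],[0.3,0,0,0,0]]], newtons=20)

```text
clock: 26.1
eef_pos: [522.5, 21.1, 78.2]
eef_rot: [-180.0, -0.0, -2.0]
contact_force: [0.0, 0.1, 1.7]
opening: 41.6
grasp_force: 20.0
```

Request:
drive_tool(commands=[[[0.3,0,0,0,0],[0.3,0,0,0,0],[0.3,0,0,0,0],[0.3,0,0,0,0],[0.3,0,0,0.1,0],[0.3,0,0,0.1,0],[0.3,0,0,0.1,0],[0.3,0,0,0.1,0],[0.3,0,0,0,0],[0.3,0,0,0,0]]])

```text
clock: 27.35
eef_pos: [522.3, 21.1, 82.0]
eef_rot: [-180.0, 0.0, -2.0]
contact_force: [0.3, 0.1, -1.2]
opening: 41.6
grasp_force: 20.0
```

The load is about 1.5 N, which matches the outer lid alone. I lift straight up.

Request:
drive_tool(commands=[[[0.3,0,0,0.3,0],[0.3,0,0,0.6,0],[0.3,0,0,1,0],[0.3,0,0,1.3,0],[0.3,0,0,1.5,0],[0.3,0,0,1.5,0],[0.3,0,0,1.4,0],[0.3,0,0,1,0],[0.3,0,0,0.7,0],[0.3,0,0,0.3,0]]])

```text
clock: 28.6
eef_pos: [522.4, 21.1, 178.3]
eef_rot: [-180.0, -0.0, -2.0]
contact_force: [0.2, -0.7, -2.5]
opening: 41.7
grasp_force: 20.0
```

Request:
drive_tool(commands=[[[0.3,0,0,0,0],[0.3,0,0,0,0],[0.3,0,0,0,0],[0.3,0,0,0,0],[0.3,0,0,0,0],[0.3,0,0,0,0],[0.3,0,0,0,0],[0.3,0,0,0,0],[0.3,0,0,0,0],[0.3,0,0,0,0]]])

```text
clock: 29.85
eef_pos: [522.4, 21.1, 178.1]
eef_rot: [-180.0, -0.0, -2.0]
contact_force: [-0.4, -1.0, -1.9]
opening: 41.7
grasp_force: 20.0
```

Run:
```python
from h import *
s=snap("side",7)
cv2.imwrite("pics/crop9.png",np.clip(cv2.resize(s["pixels"][90:240,160:310],None,fx=4,fy=4,interpolation=cv2.INTER_CUBIC)*1.6,0,255).astype(np.uint8)[:,:,::-1])
```

```text
(no output)
```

View pics/crop9.png

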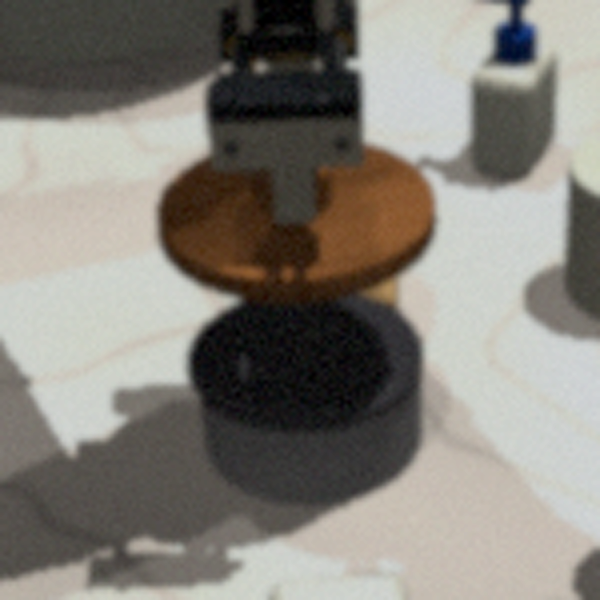

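The outer lid is held level, and the dark inner lid sits flat on the canister rim, centred at about (305,370) in the crop. I hand in the job.

```bash
python3 -c "
from station import manip
print(manip.finish_job())"
```

```text
the job is handed in; nothing more can be done
None
```

The job is handed in, and the hand-in gave no verdict: my last pictures and readings show the top stone flat on the canister floor, the inner lid seated on the rim, and the outer lid held level about 10 cm above its seat.

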